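# Clip the large stoppered tube onto the rocking mixer

### The arm

A 7-joint arm with a two-finger parallel gripper is mounted at the origin on the work surface. World frame = base frame: x ahead of the robot, y to its left, z up, the work surface at z = 0. Lengths are in m, angles in rad, forces in N, time in s.
With the tool pointing down it reaches from about 0.425 to 0.925 m from the base axis. Payload 6.8 kg.
Tool frame: the origin (TCP) lies midway between the tips of the shut fingers; the grasp point (between the pads) lies 19 mm behind it; x points along the fingers, y is the direction in which the jaws open and shut, and the axes are right-handed (so a half turn about x gives the same grasp; the last joint's range is limited). The gripper opens to 85 mm and grips with 20 to 120 N. Pads are 22 mm wide; open, the fingers measure 114 mm over their backs; the gripper's body (76 mm by 85 mm) begins 54 mm behind the grasp point. The pads swing forward as they close: fully open they stand 13 mm farther back than shut.
Start: joints at [-1.275, 0.477, 0.022, 1.555, -0.011, 1.109, -0.083], TCP at [0.265, 0.621, 0.231] pointing down, gripper open.
Joint ranges: [-2.96, 2.96], [-0.34, 2.1], [-1.41, 1.46], [0.24, 2.44], [-1.37, 4.51], [0.17, 1.92], [-2.96, 2.96]. Speed limits (rad/s): [2.39, 2.39, 3.14, 3.14, 3.14, 3.14, 3.14].

### API

Orientations are given as a rotation vector (axis times angle).
In Python, from bench import r, viewer, nets gives the robot as it stands.
- The arm moves only by the shell command python3 -m pendant 'ROWS' [FORCE]. ROWS is JSON, one flat list of numbers, 5 for each row, row after row: the finger opening in mm, from 0 to 85.4, then the shift along the tool's x, y, z in mm, then the turn about the tool's x in rad. A call has 1 to 20 rows; each row shifts and turns the commanded pose from where the row before left it, along the tool's axes as they then stand; what a row does not reach is not made up. A row lasts 1/8 s, in which the tool goes at most 62.5 mm and 10.7 degrees, less where a joint would pass 70% of its speed; a pose out of reach is approached as far as the arm can. A call with a gripper value outside its range is refused whole. The fingers move at their own pace and stop on an object; FORCE is the grip in N (left out, the last holds). Time passes only in rows, so rows that do not move let the fingers close. It gives the time, the measured TCP pose, the force and the opening at its end, in the units of the state.
- r.get_obs(): the state, without advancing time (a new reading comes with each control period).
- viewer.grab_frame(name): name is "side" or "top"; returns (picture, depth): 400x640x3 uint8, red, green, blue; 400x640 float32, m along the optical axis (not along the pixel's ray), 0 where there is no reading.
- viewer.calibration(name): a dict with "mtx" (3x3 intrinsics, pixels), "world_to_cam" (4x4, takes a point from world to camera coordinates). Camera axes: x right, y up, looking along -z (the intrinsics and any distortion apply to the point x, -y, -z); pixel columns grow to the right and rows downward; lengths in m; the calibration is good to about 2 mm. A picture is of the moment at which its call begins. calibration takes no time and is no camera call.
- r.hand_in(): hands the job in, once; it reports no verdict.
Trained networks look in the newest picture that a camera, given by its name, has taken for a name from the list of things; names that differ only in an ending like _2 or _b are one class to them, and where a whole thing is asked for, a point or a joint stands for the part that bears it (a point fixed in the world has none). Each returns a list of dicts, best first, with "score" (0 to 1); they miss things now and then, are a little off and sometimes report something else, mostly with a low value. They report only what shows in the picture. A call takes as long as a camera call.
- nets.look_for(name, camera): "location" ([x, y, z] in m, in world coordinates, good to about 4 mm: the middle of the surface that is visible of it).
- nets.silhouettes(name, camera): "mask" (400x640 bool, what is visible of it).
The state is a dict: "clock": time; "joints": joint angles; "qvel": joint speeds; "tau": joint torques, N m; "tcp_pos": TCP position; "orientation": TCP orientation; "contact_force": force on the tool from outside, world axes, zero at the start; "moment": the same for the moment, N m; "grip_width": finger opening in m.
Only numpy, scipy, OpenCV 4.12 (cv2) and the standard library are available. Lean on these libraries where they do the work, as an engineer would, in place of code of your own. Each camera call takes 0.05 s, during which the arm holds its last target. There are 200 camera calls.

### The job

Take the large test tube, the one that is both long and wide, from the grey notched rest, lay it along the empty clip holder on the rocking mixer's platform and press it down until both pairs of spring fingers snap around it and it lies level on the holder's pads, about centred lengthwise. Either end may point either way. Let go of it, and leave the other tubes where they lie.

Things in the scene. Friction and masses are not known exactly. Their poses are not given: they have to be found in the camera images.
- tube: Large test tube: frosted glass, diameter 25, length 150 mm, 60 g; white stopper (27 dia, 20 long) at its +y end. Origin on the axis at mid-glass; y along the axis, x and z at any roll. Lies level in the grey notched rest (275 x 110 mm; 3 places 90 mm apart, any order), axis 37 mm above the bench; the rest carries it 35 mm either side of the middle; between, 30 mm free depth below the axis.
- tube_narrow: Bystander in the same rest: stoppered tube as long (150 mm) but only 16 mm in diameter, axis 31 mm above the bench. Origin and y axis as for the large tube. Stays where it lies.
- tube_short: Bystander in the same rest: stoppered tube of the same 25 mm diameter but only 90 mm long, axis 37 mm above the bench. Origin and y axis as for the large tube. Stays where it lies. (One more large tube lies in the full holder 100 mm beside the empty one on the mixer; it is fixed and of no concern.)
- holder: Empty clip holder fixed on the white mixer's platform (top 80 mm above bench). Origin: centre of its underside; z up, y along the tube's direction, x across. Steel spring clips at y = -38 and 38 mm, 14 mm wide, free between. Seated tube: axis 36 mm above origin at x = 0, on pads. Lips, 63 mm high, meet the tube at axis height 57 mm; springing the beads open takes 5 to 15 N in all.

How it is judged:
At the end, for the whole second after the job is handed in: The large tube lies at rest in the empty holder inside both spring clips: its axis within 5 mm of the seated height (36 mm above the holder's underside), within 10 mm sideways and 20 mm lengthwise of the holder's middle and within 10 degrees of its direction (z of tube in the frame of holder between 0.03 and 0.041 m and x of tube in the frame of holder between -0.01 and 0.01 m and y of tube in the frame of holder between -0.02 and 0.02 m and angle between the y axis of tube and the y axis of holder, either way round below 0.175 rad and linear speed of tube below 0.02 m/s); the robot touches nothing.
It fails at once if one of the other two tubes was moved more than 30 mm (distance of any of tube_narrow, tube_short from where it was at the start of the episode above 0.03 m).
It also fails if it takes over 38 s, if anything falls off the work surface, if the arm or the gripper's body presses on something with over 40 N, if the wrist force passes 120 N, or if a joint passes its speed limit or range.

## Working session

There is one attempt and no reset: what is moved stays moved. The work goes in short steps, Python scripts to look and compute and a shell command to move; the robot and the scene stay as the last step left them, time stands still between calls to the robot, and variables do not carry over. Pictures are saved under pics/ and viewed, about 8 in all and at most 12, crops included, and the job is handed in when it is done.

```bash
mkdir -p pics; cat > h.py <<'E'
import numpy as np, cv2
from bench import r, viewer, nets
def pts(cam, mask, depth):
    c=viewer.calibration(cam); K=np.array(c["mtx"]); T=np.linalg.inv(np.array(c["world_to_cam"]))
    v,u=np.nonzero(mask&(depth>0)); d=depth[v,u]
    P=np.c_[(u-K[0,2])/K[0,0]*d, -(v-K[1,2])/K[1,1]*d, -d, np.ones(len(d))]
    return (P@T.T)[:,:3]
E
python3 - <<'E'
from h import *
np.set_printoptions(precision=4,suppress=True)
o=r.get_obs(); print(o["clock"],o["tcp_pos"],o["orientation"],o["grip_width"])
ims=[]
for cam in ["top","side"]:
    im,d=viewer.grab_frame(cam); ims.append(im)
    cv2.imwrite(f"pics/{cam}0.png",im[...,::-1])
    print(cam,viewer.calibration(cam).keys())
    for n in ["tube","tube_narrow","tube_short","holder"]:
        for q in nets.silhouettes(n,cam)[:4]:
            m=np.array(q["mask"]); v,u=np.nonzero(m)
            if len(u)<20: continue
            P=pts(cam,m,d)
            zc=np.median(P[:,2]); (c,s,a)=cv2.minAreaRect((P[:,:2]*1000).astype(np.float32))
            print(n,round(q["score"],2),"px",int(u.mean()),int(v.mean()),"med",np.median(P,0),"rect",np.round(c,1),np.round(s,1),round(a,1),"z",np.percentile(P[:,2],[2,98]))
print(r.get_obs()["clock"])
E
```

```text
0.0 [0.265  0.6201 0.2303] [ 0.3152  1.5477 -0.3182] 0.08544663312338653
top dict_keys(['mtx', 'world_to_cam'])
tube 0.63 px 420 157 med [ 0.6216 -0.2419  0.0477] rect [ 623.5 -244.7] [166.9  26.6] 85.1 z [0.0385 0.0524]
tube_narrow 0.65 px 411 237 med [ 0.4448 -0.2219  0.0375] rect [ 443.3 -225.4] [166.3  18.9] 84.1 z [0.0297 0.0415]
tube_short 0.64 px 416 197 med [ 0.5331 -0.2337  0.0478] rect [ 533.7 -235.9] [108.2  25. ] 85.0 z [0.0399 0.0523]
holder 0.72 px 202 162 med [0.6057 0.2288 0.086 ] rect [605.7 226.4] [ 51.2 104.6] 2.7 z [0.0815 0.1426]
side dict_keys(['mtx', 'world_to_cam'])
tube 0.97 px 402 305 med [ 0.6226 -0.2588  0.0467] rect [ 631.2 -247.1] [171.4  36.6] 84.5 z [0.0193 0.0513]
tube_narrow 0.71 px 307 309 med [ 0.4461 -0.2314  0.0369] rect [ 446.8 -228.7] [167.3  16.5] 84.5 z [0.0313 0.0407]
tube_short 0.62 px 401 304 med [ 0.6225 -0.2555  0.0468] rect [ 629.  -220.1] [223.6  35.7] 79.6 z [0.0321 0.0513]
tube_short 0.57 px 354 305 med [ 0.5346 -0.2439  0.0466] rect [ 540.9 -214.6] [159.6  31.6] 82.8 z [0.0348 0.0511]
holder 0.87 px 347 152 med [0.6095 0.2183 0.0934] rect [629.3 356.5] [372.5  59.3] 81.2 z [0.0788 0.1398]
0.5
```

View pics/top0.png

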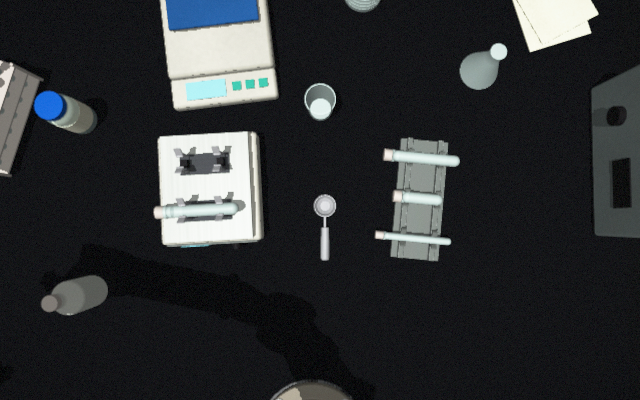

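View pics/side0.png

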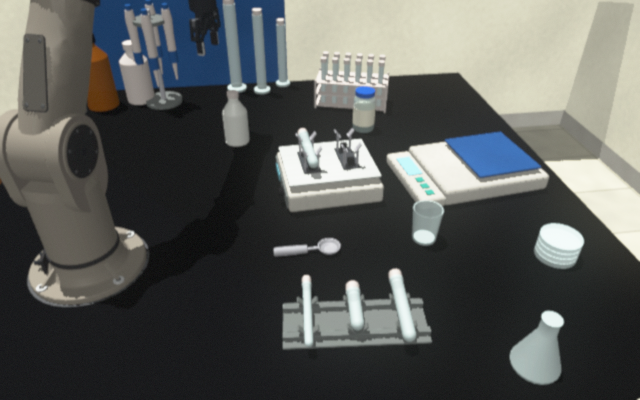

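The top view shows the large tube at about (420,157), with its stopper to the left (+y). The empty holder is at (203,162) and the full one is below it at (195,210). The silhouettes agree with both views. Next I'll refine the holder from its clips and work out the tool axes.

```bash
cat >> h.py <<'E'
from scipy.spatial.transform import Rotation as R
def axes():
    o=r.get_obs(); M=R.from_rotvec(o["orientation"]).as_matrix(); return np.array(o["tcp_pos"]),M
def to(target,d):   # shift (mm, tool axes) to the TCP target; turn about tool x so tool y is square to tube direction d
    p,M=axes(); s=M.T@(np.array(target)-p)*1000
    n=np.array([d[1],-d[0],0]); n/=np.linalg.norm(n)
    b=M.T@n; a=np.arctan2(b[2],b[1]); a=(a+np.pi/2)%np.pi-np.pi/2
    print("tcp",p,"toolx",M[:,0],"tooly",M[:,1],"shift",np.round(s,1),"turn",round(a,4))
E
python3 - <<'E'
from h import *
np.set_printoptions(precision=4,suppress=True)
for cam in ["top","side"]:
    im,d=viewer.grab_frame(cam)
    P=pts(cam,np.ones(d.shape,bool),d)
    B=P[(abs(P[:,0]-.606)<.04)&(abs(P[:,1]-.226)<.075)&(P[:,2]>.1)]
    for nm,C in [("y-",B[B[:,1]<.226]),("y+",B[B[:,1]>.226])]:
        print(cam,nm,len(C),"mean",C.mean(0),"lo",np.percentile(C,3,0),"hi",np.percentile(C,97,0))
        for s,D in [("x-",C[C[:,0]<.606]),("x+",C[C[:,0]>.606])]:
            if len(D): print("   ",s,len(D),D.mean(0),D.min(0),D.max(0))
    L=P[(abs(P[:,0]-.61)<.05)&(abs(P[:,1]-.226)<.075)&(P[:,2]>.075)&(P[:,2]<.1)]
    # dark pixels are the holder base
    m=(nets.silhouettes("tube",cam)[0]["mask"]); Q=pts(cam,np.array(m),d); Q=Q[Q[:,2]>.042]
    c=Q.mean(0); w=np.linalg.svd(Q-c,full_matrices=False)[2][0]; w*=np.sign(w[1]); t=(Q-c)@w
    print(cam,"tube c",c,"dir",w,"range",t.min(),t.max(),"mid",c+w*(t.min()+t.max())/2)
print("platform z",np.median(L[:,2]))
d=[.085,.996,0]
to([.6225,-.2545,.15],d)
E
python3 - <<'E'
import cv2
im=cv2.imread('pics/top0.png')[130:245,150:270]
cv2.imwrite('pics/crop1.png',cv2.resize(im,None,fx=5,fy=5,interpolation=cv2.INTER_CUBIC))
E
```

```text
top y- 195 mean [0.6087 0.1879 0.1249] lo [0.5829 0.1813 0.1017] hi [0.6309 0.1956 0.1437]
    x- 86 [0.5931 0.187  0.1246] [0.5823 0.1803 0.1005] [0.6059 0.1953 0.1451]
    x+ 109 [0.621  0.1887 0.1252] [0.6076 0.1822 0.1007] [0.6335 0.1973 0.1476]
top y+ 201 mean [0.6045 0.2638 0.1241] lo [0.5787 0.2571 0.1015] hi [0.6266 0.2721 0.1436]
    x- 102 [0.5911 0.2628 0.1206] [0.5783 0.2562 0.1012] [0.6059 0.272  0.1454]
    x+ 99 [0.6183 0.2648 0.1278] [0.6061 0.2579 0.1002] [0.6288 0.2735 0.1446]
top tube c [ 0.6223 -0.2422  0.0478] dir [0.0967 0.9953 0.0016] range -0.08565631553047867 0.08096213418363316 mid [ 0.6221 -0.2445  0.0478]
side y- 144 mean [0.6114 0.1864 0.1194] lo [0.5879 0.1783 0.1013] hi [0.6329 0.1967 0.1421]
    x- 61 [0.5948 0.1858 0.1193] [0.5857 0.1769 0.1011] [0.6055 0.198  0.1444]
    x+ 83 [0.6236 0.1869 0.1195] [0.6067 0.1759 0.1002] [0.6356 0.197  0.1433]
side y+ 115 mean [0.6074 0.2618 0.121 ] lo [0.5838 0.2539 0.1004] hi [0.6293 0.272  0.1422]
    x- 52 [0.591  0.2601 0.1196] [0.5812 0.2538 0.1002] [0.6054 0.272  0.1433]
    x+ 63 [0.621  0.2632 0.1221] [0.6067 0.2521 0.1002] [0.6325 0.274  0.1444]
side tube c [ 0.6241 -0.2523  0.0473] dir [0.0933 0.9956 0.0061] range -0.07960847325094711 0.0909728511195145 mid [ 0.6246 -0.2466  0.0473]
platform z 0.08024653239896695
tcp [0.2652 0.6207 0.2314] toolx [ 0.0001  0.0001 -1.    ] tooly [0.3929 0.9196 0.0001] shift [  81.3 -664.5  672.4] turn 1.2522
```

View pics/crop1.png

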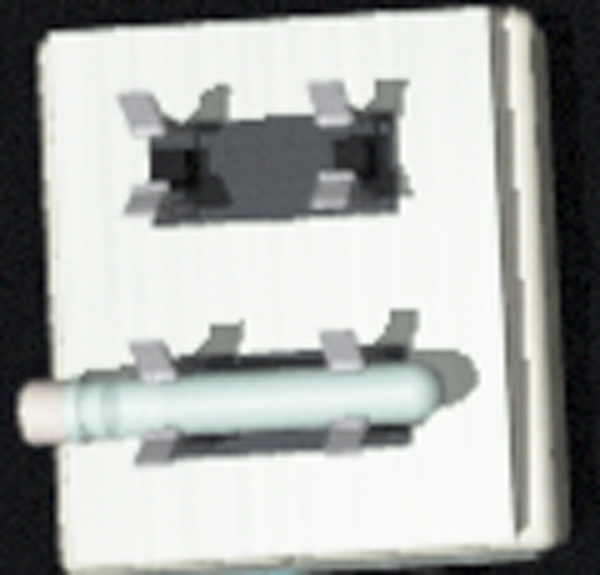

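The empty holder's clips are at top of the crop. Combining both cameras, its centre is about (0.607, 0.225) with direction (-0.055, 0.998). The large tube's mid-glass is at about (0.622, -0.2555) with direction (0.093, 0.996).

Now I'll move above the tube.

```bash
python3 -m pendant '[85,0,-37,37,0, 85,0,-37,37,0, 85,0,-37,37,0, 85,0,-37,37,0, 85,0,-37,37,0, 85,0,-37,37,0, 85,0,-37,37,0, 85,0,-37,37,0, 85,0,-37,37,0, 85,0,-37,37,0, 85,0,-37,37,0, 85,0,-37,37,0, 85,0,-37,37,0, 85,0,-37,37,0, 85,0,-37,37,0, 85,0,-37,37,0, 85,0,-37,37,0, 85,0,-35,43,0]' 40
python3 -m pendant '[80,0,0,0,0.157, 75,0,0,0,0.157, 70,0,0,0,0.157, 65,0,0,0,0.157, 65,0,0,0,0.157, 65,0,0,0,0.157, 65,0,0,0,0.157, 65,0,0,0,0.153, 65,0,0,0,0]'
python3 - <<'E'
from h import *
np.set_printoptions(precision=4,suppress=True)
im,d=viewer.grab_frame("side"); cv2.imwrite("pics/side1.png",im[...,::-1])
o=r.get_obs(); print(o["joints"],o["grip_width"])
to([.622,-.2555,.037-.019],[.093,.996,0])
E
```

```text
clock: 2.95
tcp_pos: [0.6228, -0.2553, 0.2315]
orientation: [0.317, 1.547, -0.316]
contact_force: [1.4, 0.5, 0.0]
grip_width: 0.0852
clock: 4.08
tcp_pos: [0.6224, -0.2536, 0.2311]
orientation: [1.27, 1.169, -1.271]
contact_force: [0.2, -0.2, 0.9]
grip_width: 0.0651
[-0.2067  0.5683  0.7509  1.5989 -0.4157  1.1407  0.5603] 0.06495615502093502
tcp [ 0.6224 -0.2537  0.2312] toolx [-0.0002 -0.0001 -1.    ] tooly [ 0.9967 -0.0815 -0.0002] shift [213.2  -0.2   1.8] turn 0.0115
```

```bash
python3 -m pendant '[65,45,0,2,0.012, 65,45,0,0,0, 65,45,0,0,0, 65,40,0,0,0, 65,20,0,0,0, 65,12,0,0,0, 65,6,0,0,0, 65,0,0,0,0]' 40
python3 - <<'E'
from h import *
im,d=viewer.grab_frame("side"); cv2.imwrite("pics/side2.png",cv2.resize(im[200:400,250:500,::-1],None,fx=3,fy=3))
o=r.get_obs(); print(o["tcp_pos"],o["contact_force"],o["grip_width"])
E
```

```text
clock: 5.12
tcp_pos: [0.6226, -0.2562, 0.019]
orientation: [1.28, 1.161, -1.279]
contact_force: [0.3, 0.3, -0.7]
grip_width: 0.065
[ 0.6227203  -0.25622601  0.01927491] [ 0.96162021  0.52859074 -0.35902969] 0.06501639198681
```

View pics/side2.png

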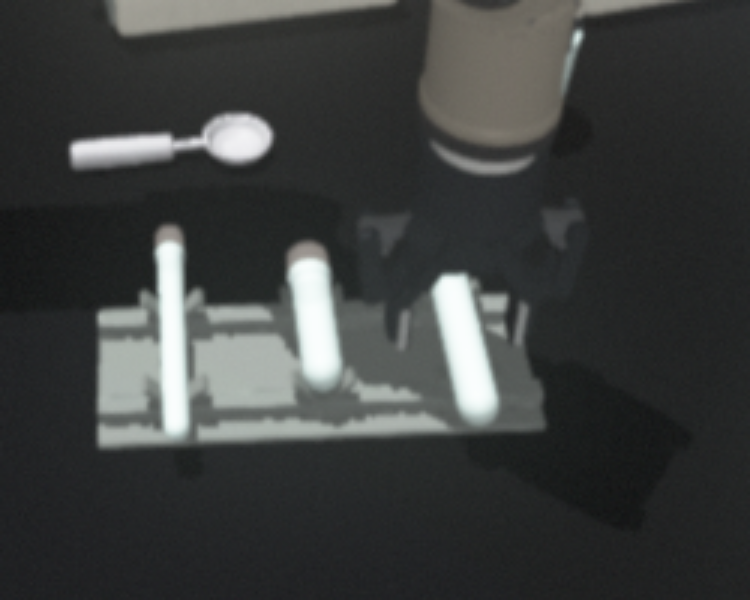

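The fingers straddle the large tube, which runs about (450,290) to (480,410) in the crop, and sit clear of the short tube. Close and lift.

```bash
python3 -m pendant '[10,0,0,0,0, 10,0,0,0,0, 10,0,0,0,0, 10,0,0,0,0, 10,0,0,0,0, 10,0,0,0,0]' 80
python3 -m pendant '[10,-10,0,0,0, 10,-30,0,0,0, 10,-45,0,0,0, 10,-45,0,0,0, 10,-45,0,0,0, 10,-25,0,0,0, 10,0,0,0,0]'
python3 - <<'E'
from h import *
np.set_printoptions(precision=4,suppress=True)
p,M=axes(); print("tooly",M[:,1],"toolx",M[:,0])
for cam in ["side","top"]:
    im,d=viewer.grab_frame(cam); cv2.imwrite(f"pics/{cam}3.png",im[...,::-1])
    for q in nets.silhouettes("tube",cam)[:3]:
        m=np.array(q["mask"]); Q=pts(cam,m,d); Q=Q[(abs(Q[:,2]-p[2]-.019)<.04)]
        if len(Q)<30: continue
        c=Q.mean(0); w=np.linalg.svd(Q-c,full_matrices=False)[2][0]; w*=np.sign(w[1]); t=(Q-c)@w
        a,b=np.percentile(t,[.5,99.5]); print(cam,round(q["score"],2),"ends",c+w*a,c+w*b,"dir",w,b-a,"mid-tcp",c+w*(a+b)/2-p)
to([.607,.225,.25],[-.055,.998,0])
E
```

```text
clock: 5.92
tcp_pos: [0.6235, -0.2561, 0.0193]
orientation: [1.281, 1.16, -1.278]
contact_force: [2.4, 0.0, 6.0]
grip_width: 0.0228
clock: 6.8
tcp_pos: [0.622, -0.2567, 0.2202]
orientation: [1.281, 1.159, -1.279]
contact_force: [0.2, -0.7, -1.4]
grip_width: 0.0228
tooly [ 0.9952 -0.0976  0.0022] toolx [ 0.0021 -0.0007 -1.    ]
side 0.93 ends [ 0.6142 -0.3321  0.2451] [ 0.6289 -0.1753  0.2495] dir [0.0931 0.9953 0.028 ] 0.1576096797048374 mid-tcp [-0.0005  0.003   0.0271]
top 0.89 ends [ 0.62   -0.2511  0.2457] [ 0.6256 -0.1607  0.244 ] dir [ 0.0618  0.9979 -0.0194] 0.09067094179578836 mid-tcp [0.0008 0.0508 0.0247]
tcp [ 0.621  -0.2553  0.2165] toolx [-0.0032  0.0011 -1.    ] tooly [ 0.9953 -0.097  -0.0032] shift [ -32.9  -60.6 -476.7] turn -0.1522
```

View pics/side3.png

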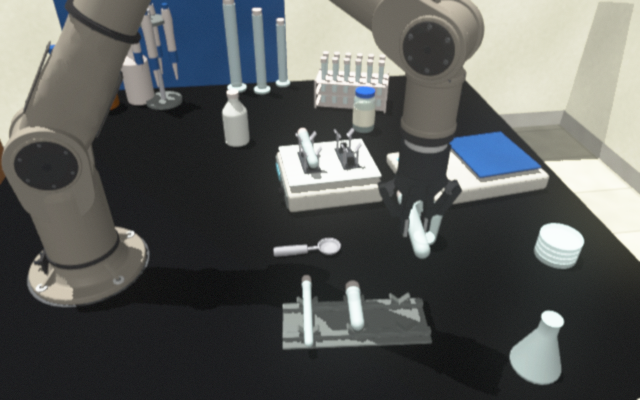

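The tube is held level and its mid-glass is at the TCP to within 2 mm. Carry it over the holder.

```bash
python3 -m pendant '[10,-15,-2,-20,0, 10,-18,-6,-46,0, 10,0,-6,-46,0, 10,0,-6,-46,0, 10,0,-6,-46,0, 10,0,-6,-46,0, 10,0,-6,-46,0, 10,0,-6,-46,0, 10,0,-6,-46,0, 10,0,-6,-46,0, 10,0,-5,-40,-0.076, 10,0,0,0,-0.076, 10,0,0,0,0, 10,0,0,0,0]'
python3 - <<'E'
from h import *
np.set_printoptions(precision=4,suppress=True)
p,M=axes(); print(p,M[:,0],M[:,1])
for cam in ["side","top"]:
    im,d=viewer.grab_frame(cam); cv2.imwrite(f"pics/{cam}4.png",im[...,::-1])
    for q in nets.silhouettes("tube",cam)[:3]:
        m=np.array(q["mask"]); Q=pts(cam,m,d); Q=Q[(abs(Q[:,2]-p[2]-.019)<.04)]
        if len(Q)<30: continue
        c=Q.mean(0); w=np.linalg.svd(Q-c,full_matrices=False)[2][0]; w*=np.sign(w[1]); t=(Q-c)@w
        a,b=np.percentile(t,[.5,99.5]); print(cam,round(q["score"],2),"ends",c+w*a,c+w*b,"dir",w,b-a)
to([.607,.225,.150],[-.055,.998,0])
E
```

```text
clock: 8.75
tcp_pos: [0.6074, 0.2207, 0.2511]
orientation: [1.17, 1.234, -1.171]
contact_force: [0.1, -0.3, 0.2]
grip_width: 0.0226
[0.6074 0.2207 0.2511] [-0.0003 -0.0006 -1.    ] [ 0.9986  0.0529 -0.0004]
side 0.69 ends [0.6096 0.1431 0.272 ] [0.6052 0.2526 0.2833] dir [-0.0398  0.9939  0.1029] 0.11013462677599026
top 0.75 ends [0.6095 0.1458 0.2785] [0.595  0.2997 0.2774] dir [-0.0942  0.9955 -0.0074] 0.15461585639157127
tcp [0.6074 0.2212 0.2513] toolx [ 0. -0. -1.] tooly [0.9986 0.0537 0.    ] shift [101.3  -0.2  -3.9] turn -0.0013
```

```bash
python3 -m pendant '[10,30,0,-4,0, 10,40,0,0,0, 10,25,0,0,0, 10,10,0,0,0, 10,0,0,0,0]'
python3 - <<'E'
from h import *
np.set_printoptions(precision=4,suppress=True)
ims=[]
for cam,(a,b,c,e) in {"side":(100,220,260,420),"top":(110,230,130,290)}.items():
    im,d=viewer.grab_frame(cam); ims.append(cv2.resize(im[a:b,c:e,::-1],None,fx=4.8,fy=4.8,interpolation=cv2.INTER_CUBIC)[:,:]) 
cv2.imwrite("pics/both5.png",cv2.resize(np.vstack(ims),(400*1,600)))
cv2.imwrite("pics/side5.png",ims[0])
o=r.get_obs(); print(o["contact_force"])
to([.607,.225,.098],[-.055,.998,0])
E
```

```text
clock: 9.57
tcp_pos: [0.6071, 0.2256, 0.1463]
orientation: [1.168, 1.235, -1.169]
contact_force: [0.2, -0.3, -0.4]
grip_width: 0.0227
[ 0.4701 -0.3004 -0.3634]
tcp [0.6079 0.2258 0.1475] toolx [ 0.0018  0.0007 -1.    ] tooly [0.9985 0.0547 0.0018] shift [49.5 -1.1  0.8] turn -0.0003
```

View pics/side5.png

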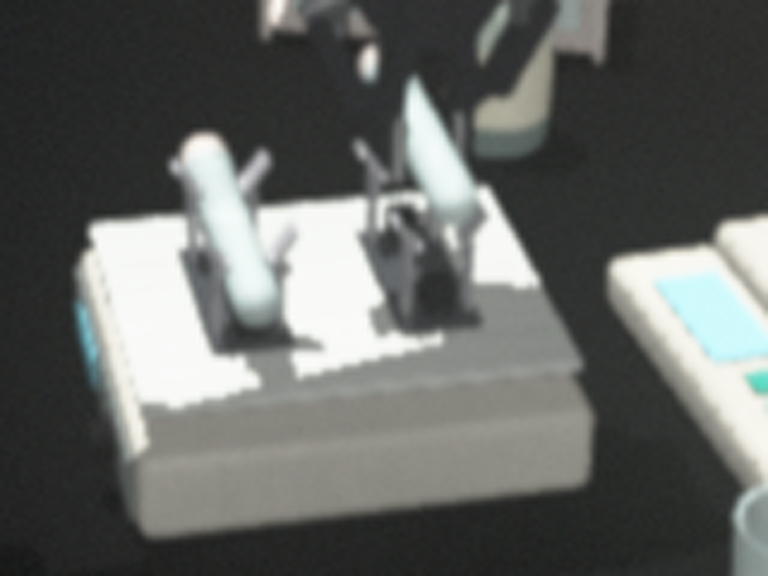

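Seen from the side, the tube end at about (455,200) will drop midway between the near clip's lips at (410,225) and (465,200). It looks aligned, so press down while watching the force.

```bash
python3 -m pendant '[10,10,-0.5,0,0, 10,10,0,0,0, 10,6,0,0,0, 10,4,0,0,0]'
python3 -m pendant '[10,4,0,0,0, 10,4,0,0,0, 10,4,0,0,0]'
python3 -m pendant '[10,3,0,0,0, 10,2,0,0,0, 10,0,0,0,0]'
```

```text
clock: 10.18
tcp_pos: [0.6076, 0.2258, 0.1172]
orientation: [1.17, 1.234, -1.167]
contact_force: [-2.6, -0.9, 14.8]
grip_width: 0.0227
clock: 10.55
tcp_pos: [0.6075, 0.2259, 0.1051]
orientation: [1.17, 1.234, -1.167]
contact_force: [0.6, -1.4, 1.9]
grip_width: 0.0228
clock: 10.92
tcp_pos: [0.6066, 0.2256, 0.0988]
orientation: [1.168, 1.234, -1.169]
contact_force: [1.3, 0.3, -3.0]
grip_width: 0.0226
```

It snapped through: 14.8 N at the lips, then the force dropped. Now I'll feel for the pads.

```bash
python3 -m pendant '[10,1.5,0,0,0, 10,1,0,0,0]'
python3 - <<'E'
from h import *
np.set_printoptions(precision=4,suppress=True)
p,M=axes(); print(p)
for cam in ["side","top"]:
    im,d=viewer.grab_frame(cam)
    if cam=="side": cv2.imwrite("pics/side6.png",cv2.resize(im[100:220,260:420,::-1],None,fx=4.8,fy=4.8,interpolation=cv2.INTER_CUBIC))
    for q in nets.silhouettes("tube",cam)[:4]:
        m=np.array(q["mask"]); Q=pts(cam,m,d); Q=Q[abs(Q[:,0]-.607)<.04]
        if len(Q)<30: continue
        c=Q.mean(0); w=np.linalg.svd(Q-c,full_matrices=False)[2][0]; w*=np.sign(w[1]); t=(Q-c)@w
        a,b=np.percentile(t,[.5,99.5]); print(cam,round(q["score"],2),"ends",c+w*a,c+w*b,"dir",w,b-a)
E
```

```text
clock: 11.18
tcp_pos: [0.6068, 0.2257, 0.0982]
orientation: [1.169, 1.235, -1.168]
contact_force: [-4.2, -1.7, 16.4]
grip_width: 0.0228
[0.6068 0.2257 0.0982]
side 0.72 ends [0.6086 0.1478 0.1213] [0.6088 0.2517 0.1299] dir [0.0022 0.9965 0.0831] 0.10430342704350269
top 0.58 ends [0.6182 0.1848 0.1493] [0.5917 0.1964 0.0775] dir [-0.3417  0.1506 -0.9277] 0.07739363532507798
top 0.57 ends [0.6084 0.1516 0.1254] [0.6034 0.217  0.127 ] dir [-0.0762  0.9968  0.0241] 0.06563482036424387
```

View pics/side6.png

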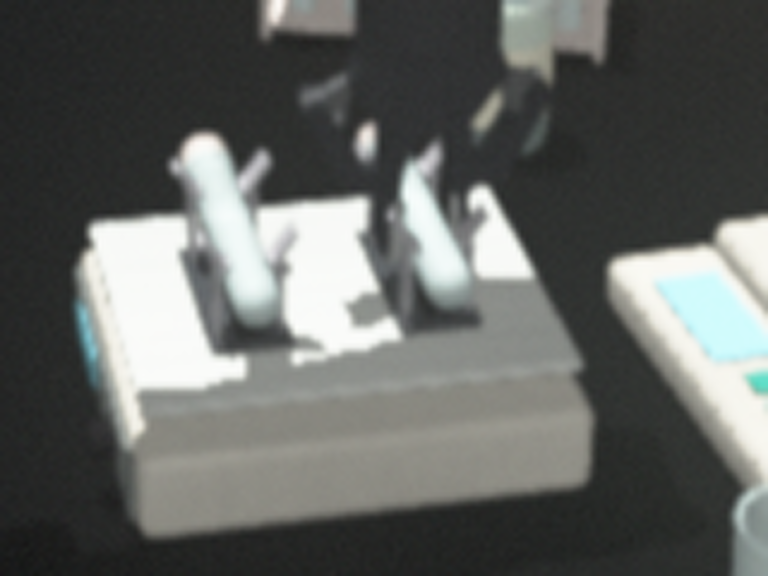

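Contact with the pads reads 16 N at the predicted height, and the tube lies inside the clips just like its neighbour. Release and withdraw.

```bash
python3 -m pendant '[10,-1.5,0,0,0, 30,0,0,0,0, 45,0,0,0,0, 45,0,0,0,0, 45,0,0,0,0, 45,-10,0,0,0, 45,-25,0,0,0, 45,-40,0,0,0, 45,-50,0,0,0, 45,-50,0,0,0, 45,0,0,0,0]'
python3 -m pendant '[45,0,0,50,0, 45,0,0,55,0, 45,0,0,55,0, 45,0,0,55,0, 45,0,0,55,0, 45,0,0,0,0]'
python3 - <<'E'
from h import *
np.set_printoptions(precision=4,suppress=True)
print(r.get_obs()["contact_force"])
for cam in ["side","top"]:
    im,d=viewer.grab_frame(cam); cv2.imwrite(f"pics/{cam}7.png",im[...,::-1])
    s=(slice(100,220),slice(260,420)) if cam=="side" else (slice(120,240),slice(130,290))
    cv2.imwrite(f"pics/{cam}7.png",cv2.resize(im[s][...,::-1],None,fx=4,fy=4,interpolation=cv2.INTER_CUBIC))
    for n in ["tube","tube_narrow","tube_short"]:
      for q in nets.silhouettes(n,cam)[:4]:
        m=np.array(q["mask"]); Q=pts(cam,m,d)
        if n=="tube": Q=Q[(abs(Q[:,0]-.607)<.03)&(Q[:,2]>.11)]
        if len(Q)<30: continue
        c=Q.mean(0); w=np.linalg.svd(Q-c,full_matrices=False)[2][0]; w*=np.sign(w[1]); t=(Q-c)@w
        a,b=np.percentile(t,[.5,99.5]); print(cam,n,round(q["score"],2),"med",np.median(Q,0),"ends",c+w*a,c+w*b,"dir",w)
a,b=[cv2.imread(f"pics/{c}7.png") for c in("side","top")]
cv2.imwrite("pics/both7.png",cv2.resize(np.hstack([a,b]),(800,300)))
E
```

```text
clock: 12.75
tcp_pos: [0.6092, 0.2257, 0.2786]
orientation: [1.175, 1.231, -1.162]
contact_force: [-0.2, 0.2, -0.6]
grip_width: 0.045
clock: 13.5
tcp_pos: [0.6202, -0.0506, 0.2735]
orientation: [1.174, 1.229, -1.177]
contact_force: [0.0, -0.1, 1.2]
grip_width: 0.0449
[ 0.0191 -0.1052  1.1925]
side tube 0.9 med [0.6062 0.2095 0.1257] ends [0.611  0.1483 0.1222] [0.6007 0.3167 0.1278] dir [-0.0607  0.9976  0.0332]
side tube_short 0.94 med [ 0.5342 -0.2445  0.0467] ends [ 0.5303 -0.2926  0.0437] [ 0.5402 -0.1834  0.0481] dir [0.091  0.995  0.0402]
top tube 0.68 med [0.6041 0.2367 0.127 ] ends [0.6089 0.1514 0.1259] [0.5988 0.3185 0.1266] dir [-0.0604  0.9982  0.0042]
top tube_narrow 0.7 med [0.5916 0.2321 0.0984] ends [0.601  0.1761 0.1119] [0.5962 0.2771 0.1051] dir [-0.048   0.9966 -0.0674]
top tube_narrow 0.64 med [ 0.4448 -0.2262  0.037 ] ends [ 0.4366 -0.3067  0.0339] [ 0.452  -0.1446  0.0344] dir [0.0949 0.9955 0.0028]
top tube_short 0.95 med [ 0.5332 -0.2338  0.0474] ends [ 0.5285 -0.2903  0.0457] [ 0.5381 -0.1823  0.0474] dir [0.0891 0.9959 0.0162]
```

View pics/both7.png

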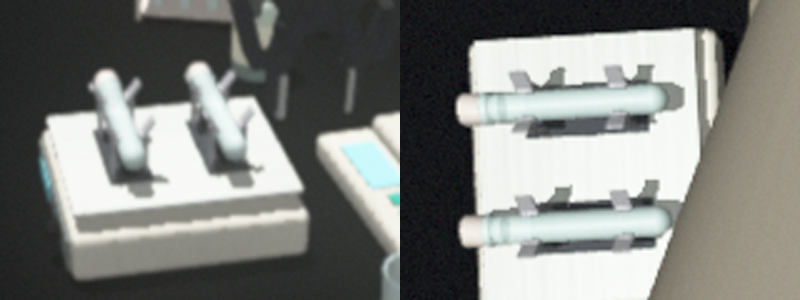

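The picture shows the tube lying level in both clips of the formerly empty holder, matching the fixed tube beside it. The gripper is clear of it.

```bash
python3 -c "
from bench import r
print(r.hand_in())"
```

```text
the job is handed in; nothing more can be done
None
```

The large tube is snapped into both spring clips of the empty holder, released, and the job is handed in (about 14 s of the 38 s used). `hand_in()` gives no verdict, so this rests on my own checks.

- **Pressing in:** I gripped the tube at mid-glass with 80 N. The force rose to about 15 N at the lips, dropped as the tube snapped through, then rose to about 16 N on the pads at the expected height.
- **Final position:** the mid-glass is at y ≈ 0.2245 m, against about 0.225 m for the holder's middle. The axis is about 0.115 m above the bench, where seated is 0.116 m. The tube's direction is within about 1° of the holder's.
- **Other tubes:** in the last top view the short and narrow tubes lie where they started, to within a few millimetres.
- **Gripper:** it was away from everything, with no sign of contact (wrist reading about 1 N).

**Checks that disagreed:** the side camera put the tube about 2° off level, while the top camera showed it level. I put that down to depth noise. In the last pictures the network also reported a narrow tube in the holder, which was false. The side view found only the short one of the two other tubes.

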